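Slide the seal tray home under the desk shelf

ROBOT

A 6-joint arm with a two-finger parallel gripper is mounted at the origin on the work surface. World frame = base frame: x ahead of the robot, y to its left, z up, the work surface at z = 0. Lengths are in m, angles in degrees, forces in N, time in s.
With the tool pointing down it reaches from about 0.325 to 0.85 m from the base axis. Payload 15.5 kg.
Tool frame: the origin (TCP) lies midway between the tips of the shut fingers; the grasp point (between the pads) lies 19 mm behind it; y points along the fingers, x is the direction in which the jaws open and shut, and the axes are right-handed (so a half turn about y gives the same grasp; the last joint's range is limited). The gripper opens to 91 mm and grips with 3 to 60 N. Pads are 32 mm wide; open, the fingers measure 118 mm over their backs; the gripper's body (76 mm by 178 mm) begins 60 mm behind the grasp point.
Start: joints at [67.81, 28.281, 77.091, -0, 74.628, -5.472], TCP at [0.18, 0.599, 0.214] pointing down, gripper open.
Joint ranges: [-166.48, 166.48], [-47.26, 123.95], [12.59, 153.08], [-70.14, 250.14], [6.76, 159.57], [-176.63, 176.63]. Speed limits (degrees/s): [108.29, 108.29, 147.25, 172.46, 172.46, 172.46].

INTERFACE

Orientations are given as a 3x3 rotation matrix whose columns are the frame's x, y, z axes.
In Python, from bench import ctrl gives the robot as it stands. The module is installed in compiled form; this text tells all that it offers. Calls block until the motion is done:
- ctrl.goto(position, orientation): joint-space move of the TCP to a pose.
- ctrl.move_l(position, vel=0.15, ori=None, contact_N=None): straight line of the TCP; ori=None keeps the orientation; vel is the mean speed in m/s. With contact_N (N) it stops when the force on the tool has changed by that much, and returns True; else False.
- ctrl.movej(angles): joint-space move.
- ctrl.command_gripper(opening): opening from 0.0 (shut) to 1.0 (fully open); the grip force is fixed at half the most; returns when the fingers have stopped.
- ctrl.sleep(seconds).
- ctrl.ik(position, orientation): joint angles nearest the present ones, or None.
- ctrl.read_camera(name): name is "side" or "top" or "wrist"; returns the picture (420x560x3 uint8, blue, green, red); there is no depth.
- ctrl.camera_params(name): a dict with "fx", "fy", "cx", "cy" (pixels), "pose" (4x4, takes a point from camera to world coordinates); the wrist camera has in their place "T_tool_cam" (4x4, takes a point from camera to tool coordinates, whose origin is the TCP and whose axes are the tool frame's). Camera axes: x right, y up, looking along -z (the intrinsics and any distortion apply to the point x, -y, -z); pixel columns grow to the right and rows downward; lengths in m; the calibration is good to about 2 mm. A picture is of the moment at which its call begins: read the wrist's pose just before it. camera_params takes no time and is no camera call.
A pose or a line that the arm cannot do raises ctrl.MotionError and nothing moves.
- ctrl.sign_off(): hands the job in, once; it reports no verdict.
Readings, each from a call of its own:
- ctrl.current_t(): time.
- ctrl.current_q(): joint angles.
- ctrl.current_dq(): joint speeds.
- ctrl.current_effort(): joint torques, N m.
- ctrl.current_tool_pos(): TCP position.
- ctrl.current_eef_rot(): TCP orientation.
- ctrl.current_contact_force(): force on the tool from outside, world axes, zero at the start.
- ctrl.current_wrist_torque(): the same for the moment, N m.
- ctrl.current_grip_width(): opening from 0.0 (shut) to 1.0 (fully open).
Only numpy, scipy, OpenCV 4.12 (cv2) and the standard library are available. Lean on these libraries where they do the work, as an engineer would, in place of code of your own. Each camera call takes 0.05 s, during which the arm holds its last target. There are 200 camera calls.

TASK

Put the wooden seal tray that is out on the calligraphy table away: slide it, handle outwards, into the empty bay of the low two-bay desk shelf until it is fully home, its front edge flush with the shelf's front. Do not tip it, leave the tray already stored in the other bay where it is, and do not knock over the small blue porcelain cup.

Things in the scene. Friction and masses are not known exactly. Their poses are not given: they have to be found in the camera images.
- tray: Loose open wooden tray, out on the table: 150 (x) x 80 (y) x 32 mm high, 0.2 kg, stone seals and a dish fixed inside. Origin: centre of the tray's underside, handle not counted. Handle: upright fin 10 mm thick (y) on the centre line y = 0, out of the front end from x = -75 to -125 mm, from 2 to 60 mm above the table. +x points away from the handle and goes in first.
- shelf: Low dark wooden shelf, fixed: 170 (x) x 250 (y) x 62 mm high, origin at centre of underside. Open front at x = -85 mm, looking along -x; back board's inner face at x = +70 mm. Two bays, 110 mm wide, 50 high, centred on y = -60 and +60 mm, 10 mm wall between; the table is their floor. One is empty, one holds tray2. A 14 mm thick notebook lies on top, towards the back.
- tray2: The second tray, identical in shape and axes, loose, stored in one bay of the shelf with only its handle fin standing out in front. The bay without it is the empty one.
- cup: Small open blue porcelain cup, rim diameter 68 mm, 50 mm high, standing loose on the table on the far side from the robot. Origin at the centre of its underside, z up.
Things that resemble listed ones, but are neither listed nor needed, are in the scene too. Leave any pink look-alike of the tray alone.

How it is judged (in metres and radians):
At the end, for the whole second after the job is handed in: The tray stands still on the table inside a bay of the shelf, in line with it to 0.2 rad (11 degrees) and within 20 mm of the bay's middle, handle outwards, with its front edge standing out no more than 15 mm beyond the shelf's front edge (against the back board it sits 5 mm behind it) (x of tray in the frame of shelf between -0.025 and 0.005 m and (y of tray in the frame of shelf between -0.08 and -0.04 m or y of tray in the frame of shelf between 0.04 and 0.08 m) and angle between the x axis of tray and the x axis of shelf, either way round below 0.2 rad and height (world z) of tray below 0.01 m and linear speed of tray below 0.02 m/s); the robot touches nothing.
It fails at once if the tray is tipped by more than 0.5 rad (angle between tray's own z axis and vertical above 0.5 rad).
It fails at once if the second tray is moved by more than 20 mm (distance of tray2 from where it was at the start of the episode above 0.02 m).
It fails at once if the cup is knocked over (angle between cup's own z axis and vertical above 0.6 rad).
It also fails if it takes over 51 s, if anything falls off the work surface, if the arm or the gripper's body presses on something with over 40 N, if the wrist force passes 120 N, or if a joint passes its speed limit or range.

## Working session

There is one attempt and no reset: what is moved stays moved. The work goes in short steps, each a Python script; the robot and the scene stay as the last script left them, time stands still between calls to the robot, and variables do not carry over. Pictures are saved under pics/ and viewed, about 8 in all and at most 12, crops included, and the job is handed in when it is done.

```bash
mkdir -p pics && python3 - <<'E'
from bench import ctrl
import cv2,numpy as np
np.set_printoptions(precision=4,suppress=True)
for n in("top","side"):
    cv2.imwrite(f"pics/{n}0.png",ctrl.read_camera(n)); print(n,ctrl.camera_params(n))
print(ctrl.camera_params("wrist")); print(ctrl.current_eef_rot(),ctrl.current_t())
E
```

```text
top {'fx': 386.3561088462093, 'fy': 386.3561088462093, 'cx': 287.3407965604013, 'cy': 209.01182998910758, 'pose': array([[-0.0311,  0.9756, -0.2175,  0.4322],
       [-0.9995, -0.0296,  0.0103, -0.0751],
       [ 0.0036,  0.2178,  0.976 ,  0.9356],
       [ 0.    ,  0.    ,  0.    ,  1.    ]])}
side {'fx': 396.28830858452767, 'fy': 396.28830858452767, 'cx': 274.68379686000566, 'cy': 212.04884526743254, 'pose': array([[ 0.9119,  0.3122, -0.2662,  0.3885],
       [-0.4102,  0.6763, -0.6119, -0.5632],
       [-0.011 ,  0.6672,  0.7448,  0.6488],
       [ 0.    ,  0.    ,  0.    ,  1.    ]])}
{'fx': 328.22933824059675, 'fy': 328.22933824059675, 'cx': 275.5574687809847, 'cy': 208.01424793297133, 'T_tool_cam': array([[ 1.    , -0.0005, -0.    ,  0.0008],
       [ 0.0001,  0.2801, -0.96  , -0.1701],
       [ 0.0005,  0.96  ,  0.2801,  0.0807],
       [ 0.    ,  0.    ,  0.    ,  1.    ]])}
[[ 0.2876 -0.0004 -0.9577]
 [ 0.9577 -0.001   0.2876]
 [-0.0011 -1.      0.0001]] 0.1
```

View pics/top0.png

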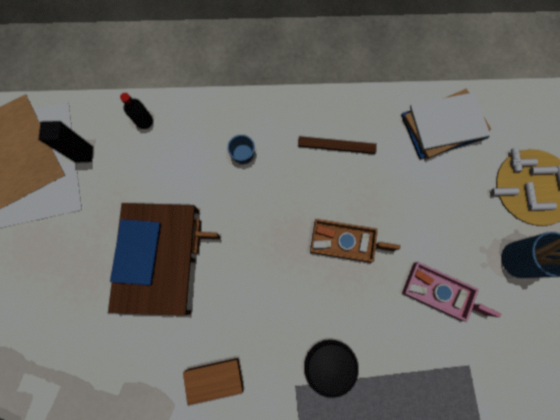

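View pics/side0.png

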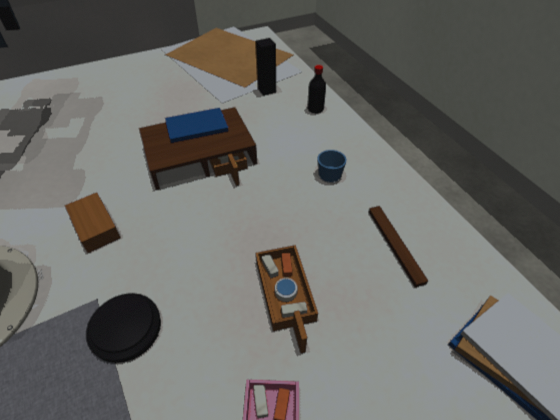

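The top view shows the loose tray at about (345,241), fin to the right at (388,246). The shelf is at (150,260), front facing right. tray2's fin is at (207,235), so the empty bay is the lower one, nearer the robot. The cup is at (241,149), and the pink look-alike at (440,292).

```bash
cat > h.py <<'E'
from bench import ctrl
import cv2,numpy as np
np.set_printoptions(precision=4,suppress=True)
def cast(P,uv,z):
    T=P["pose"]; uv=np.atleast_2d(np.asarray(uv,float))
    d=np.c_[(uv[:,0]-P["cx"])/P["fx"],-(uv[:,1]-P["cy"])/P["fy"],-np.ones(len(uv))]@T[:3,:3].T
    return T[:3,3]+d*((z-T[2,3])/d[:,2])[:,None]
def proj(P,X):
    c=(np.atleast_2d(X)-P["pose"][:3,3])@P["pose"][:3,:3]
    return np.c_[P["cx"]-P["fx"]*c[:,0]/c[:,2],P["cy"]+P["fy"]*c[:,1]/c[:,2]]
E
python3 - <<'E'
from h import *
for n,box in(("top",[(295,205,405,275),(95,195,222,325)]),("side",[(245,235,325,355),(130,100,262,190)])):
    im=cv2.imread(f"pics/{n}0.png"); P=ctrl.camera_params(n); vis=im.copy()
    hsv=cv2.cvtColor(im,cv2.COLOR_BGR2HSV)
    for k,(a,b,c,d) in enumerate(box):
        m=np.zeros(im.shape[:2],np.uint8); s=hsv[b:d,a:c]
        m[b:d,a:c]=((s[...,1]>100)|(s[...,2]<60))*255
        cs=max(cv2.findContours(m,0,2)[0],key=cv2.contourArea)
        cv2.drawContours(vis,[cs],-1,(0,255,0),1)
        print(n,k,cv2.contourArea(cs)); ap=cv2.approxPolyDP(cs,3,True)[:,0]
        for p in ap: print(p,cast(P,p,.032)[0,:2],cast(P,p,.06)[0,:2],cast(P,p,.0)[0,:2])
    if n=="top": A=cv2.resize(vis[195:325,95:410],None,fx=2.5,fy=2.5,interpolation=2)
    else: B=cv2.resize(vis[100:360,130:330],None,fx=1.0,fy=1.0)
    if n=="side": B=cv2.resize(vis[100:190,130:330],None,fx=2.5,fy=2.5,interpolation=2)
B=cv2.copyMakeBorder(B,0,0,0,A.shape[1]-B.shape[1],0)
cv2.imwrite("pics/c1.png",np.vstack([A,B])*1)
E
```

```text
top 0 2180.5
[311 252] [ 0.529  -0.1367] [ 0.526  -0.1348] [ 0.5324 -0.1389]
[369 262] [ 0.5016 -0.2706] [ 0.4995 -0.2645] [ 0.5041 -0.2775]
[376 248] [ 0.5337 -0.2895] [ 0.5305 -0.2829] [ 0.5373 -0.2971]
[392 251] [ 0.5255 -0.3265] [ 0.5226 -0.3187] [ 0.5288 -0.3354]
[399 246] [ 0.5367 -0.344 ] [ 0.5335 -0.3356] [ 0.5404 -0.3535]
[376 244] [ 0.5431 -0.2903] [ 0.5397 -0.2836] [ 0.547  -0.2979]
[376 229] [ 0.5787 -0.2932] [ 0.5742 -0.2864] [ 0.5839 -0.3009]
[316 220] [ 0.6048 -0.152 ] [ 0.5994 -0.1496] [ 0.6109 -0.1547]
top 1 8654.0
[122 204] [0.658  0.3116] [0.651  0.2996] [0.666  0.3253]
[109 311] [0.4099 0.3255] [0.4106 0.3131] [0.4091 0.3397]
[190 314] [0.3976 0.1426] [0.3987 0.1358] [0.3964 0.1503]
[188 284] [0.4643 0.1487] [0.4633 0.1418] [0.4655 0.1567]
[194 255] [0.5304 0.1364] [0.5274 0.1299] [0.5339 0.1439]
[202 238] [0.5698 0.1185] [0.5656 0.1125] [0.5747 0.1253]
[219 236] [0.5734 0.0785] [0.569  0.0737] [0.5784 0.0839]
[200 231] [0.5867 0.1235] [0.5819 0.1173] [0.5921 0.1305]
[194 206] [0.6478 0.1389] [0.6412 0.1323] [0.6555 0.1465]
side 0 3711.5
[256 253] [ 0.5333 -0.1375
[... 733 characters left out ...]
963]
[140 128] [0.4116 0.3572] [0.4106 0.3154] [0.4128 0.4049]
[156 189] [0.3984 0.1162] [0.3979 0.0853] [0.3989 0.1514]
[163 183] [0.4171 0.1286] [0.4158 0.0972] [0.4185 0.1645]
[199 174] [0.4994 0.1231] [0.4944 0.0919] [0.5052 0.1587]
[209 176] [0.5182 0.107 ] [0.5123 0.0766] [0.5249 0.1417]
[211 172] [0.5265 0.1179] [0.5203 0.087 ] [0.5337 0.1533]
[230 173] [0.5652 0.0963] [0.5571 0.0663] [0.5743 0.1305]
[238 184] [0.569  0.0546] [0.5608 0.0265] [0.5784 0.0866]
[237 171] [0.5822 0.0959] [0.5734 0.0659] [0.5922 0.1301]
[248 163] [0.6155 0.1111] [0.6052 0.0805] [0.6273 0.1461]
[256 163] [0.6326 0.1032] [0.6215 0.0729] [0.6452 0.1377]
[256 154] [0.6451 0.1334] [0.6334 0.1018] [0.6584 0.1696]
```

View pics/c1.png

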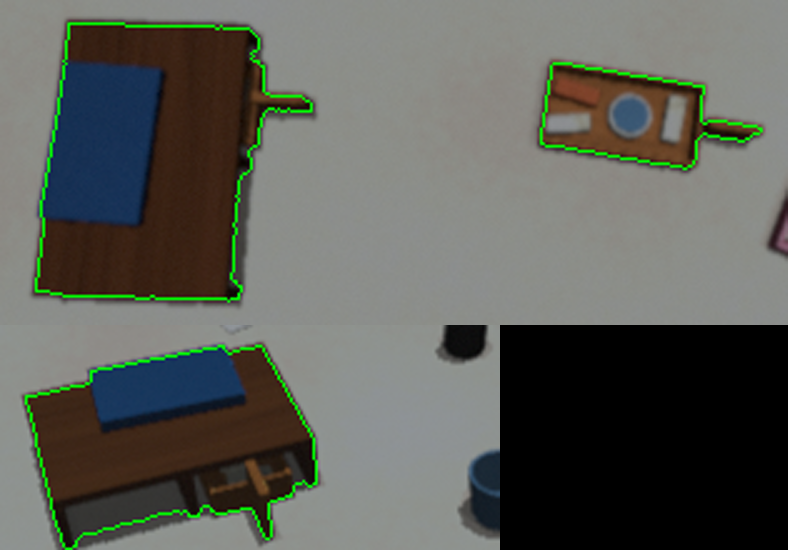

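Measured, with both views agreeing within about 4 mm: tray centre ≈ (0.555, −0.215), x axis 0.18 rad off +y. Shelf centre ≈ (0.526, 0.226), x axis 0.063 rad off +y. Next I move above the fin and check it with the wrist camera.

```bash
cat >> h.py <<'E'
def ori(a,s):  # tray x axis = (sin a, cos a); tool z = s * tray x, tool y down
    z=s*np.array([np.sin(a),np.cos(a),0]); y=np.array([0,0,-1.]); return np.c_[np.cross(y,z),y,z]
def wparams():
    P=ctrl.camera_params("wrist"); T=np.eye(4); T[:3,:3]=ctrl.current_eef_rot(); T[:3,3]=ctrl.current_tool_pos()
    return {**P,"pose":T@P["T_tool_cam"]}
E
python3 - <<'E'
from h import *
for s in(1,-1):
    print(s,[ctrl.ik(np.array(p),ori(a,s)) for p,a in(([.536,-.321,.14],.18),([.459,.119,.021],.063))])
s=-1
q=ctrl.ik(np.array([.536,-.321,.14]),ori(.18,1)); q2=ctrl.ik(np.array([.536,-.321,.14]),ori(.18,-1))
s=1 if q is not None and (q2 is None or abs(q[5])<abs(q2[5])) else -1
ctrl.goto(np.array([.536,-.321,.14]),ori(.18,s)); print(s,ctrl.current_t(),ctrl.current_q())
P=wparams(); im=ctrl.read_camera("wrist")
t=np.array([np.sin(.18),np.cos(.18)])
for z,xs in((.06,(-.075,-.125)),):
    for x in xs:
        u=proj(P,[*(np.array([.555,-.215])+x*t),z])[0]; print(x,u); cv2.circle(im,(int(u[0]),int(u[1])),3,(0,255,0),-1)
cv2.imwrite("pics/w1.png",im)
E
```

```text
1 [array([-36.3906,  32.5639,  81.9786,  -0.    ,  65.4574, -26.0774]), array([  7.3137,  33.9531, 109.0598,  -0.    ,  36.987 ,  10.9234])]
-1 [array([-36.3906,  32.5639,  81.9786,  -0.    ,  65.4574, 153.9226]), array([   7.3137,   33.9531,  109.0598,   -0.    ,   36.987 , -169.0766])]
1 3.55 [-36.3345  32.558   81.9775   0.0047  65.4579 -26.0728]
-0.075 [276.5345 177.2077]
-0.125 [276.3996 237.6911]
```

View pics/w1.png

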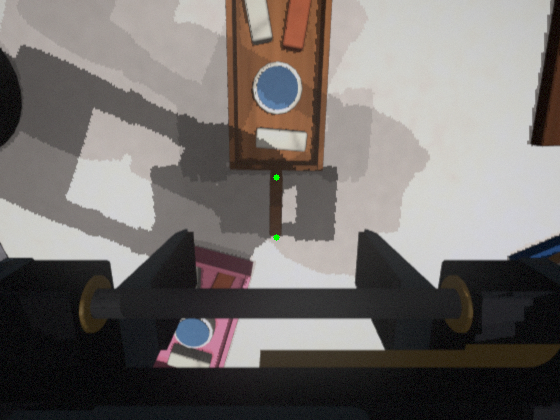

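The wrist view confirms the fin: its top runs from (276,175) to (276,238), matching the predicted points, with the jaws centred on it. The pink tray's corner at (200,248) lies near the left finger, so I close the jaws partly before going down. Then I grasp.

```bash
python3 - <<'E'
from h import *
ctrl.command_gripper(.5)
p=np.array([.5357,-.3213,.021])
print(ctrl.move_l(p,vel=.1,contact_N=8),ctrl.current_tool_pos())
ctrl.command_gripper(0.); print("width",ctrl.current_grip_width()*91)
# slide to stand in front of bay, aligned
u=np.array([np.sin(.063),np.cos(.063),0]); goal=np.array([.459,.119,.0215])
pre=goal-.20*u
print(ctrl.move_l(pre,vel=.09,ori=ori(.063,1),contact_N=20),ctrl.current_tool_pos(),ctrl.current_contact_force(),ctrl.current_grip_width()*91,ctrl.current_t())
a=ctrl.read_camera("top"); b=ctrl.read_camera("side")
cv2.imwrite("pics/pre.png",np.vstack([cv2.resize(a[190:330,90:370],(700,350)),cv2.resize(b[95:295,120:400],(350,250))[:, :].repeat(2,1)[:, :700]]))
E
```

```text
False [ 0.5361 -0.3216  0.0216]
width 9.823692863243348
False [ 0.4465 -0.0808  0.0215] [ 0.509   0.0216 -1.0229] 9.871513663637426 9.4083
```

View pics/pre.png

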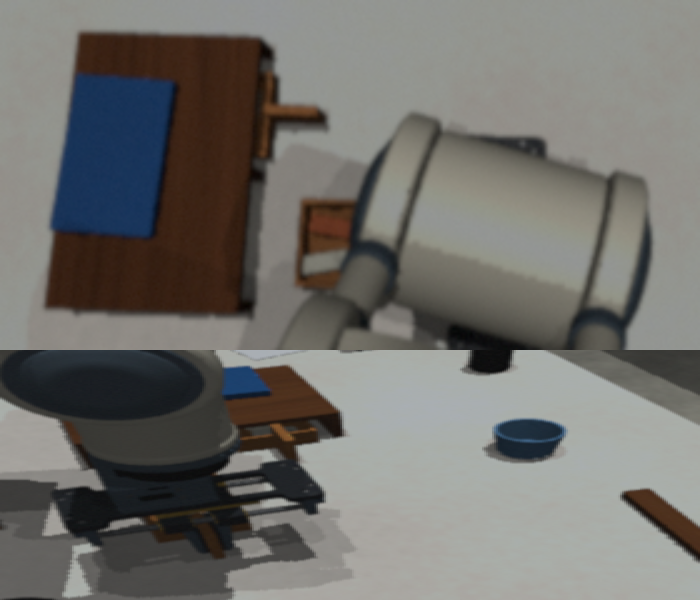

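The width reading of 9.8 mm means the fin is held. The top view shows the tray's leading end centred on the lower bay, at about crop row 243 for both. The cup stands and tray2 has not moved. I now insert until it touches the back board.

```bash
python3 - <<'E'
from h import *
u=np.array([np.sin(.063),np.cos(.063),0]); goal=np.array([.459,.119,.0215])
print(ctrl.move_l(goal-.02*u,vel=.08,contact_N=12),ctrl.current_tool_pos(),ctrl.current_contact_force())
hit=ctrl.move_l(goal+.016*u,vel=.03,contact_N=8)
print(hit,ctrl.current_tool_pos(),ctrl.current_contact_force(),ctrl.current_grip_width()*91,ctrl.current_t(),"past goal",(ctrl.current_tool_pos()-goal)@u)
cv2.imwrite("pics/in_side.png",cv2.resize(ctrl.read_camera("side")[80:240,110:350],(720,480)))
E
```

```text
False [0.4578 0.0988 0.0215] [ 0.3973 -0.4337 -1.9717]
True [0.4584 0.1111 0.0214] [ 0.9238  0.6404 -2.2541] 10.008668406956698 12.5 past goal -0.007873380043508722
```

View pics/in_side.png

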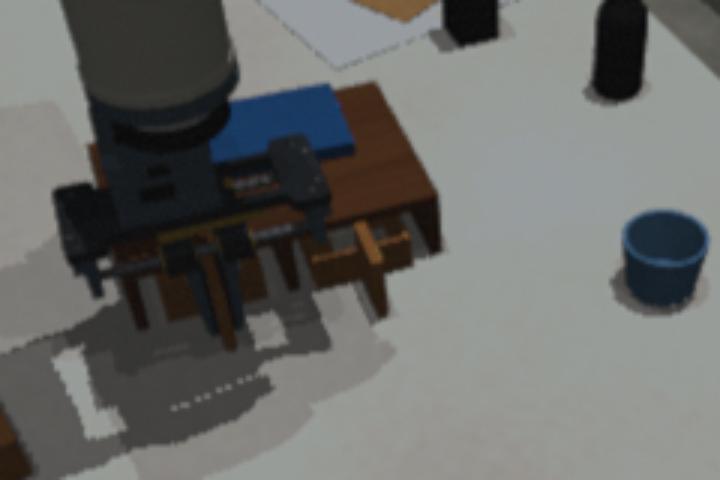

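The cup and tray2 look undisturbed. Contact came about 8 mm before the expected end, so I push once more, guarded, then release and look.

```bash
python3 - <<'E'
from h import *
u=np.array([np.sin(.063),np.cos(.063),0]); goal=np.array([.459,.119,.0215])
hit=ctrl.move_l(goal+.012*u,vel=.02,contact_N=15)
print(hit,ctrl.current_tool_pos(),ctrl.current_contact_force(),"past",(ctrl.current_tool_pos()-goal)@u)
ctrl.command_gripper(.3); p=ctrl.current_tool_pos()
ctrl.move_l(p-[*(.06*u[:2]),0],vel=.1)
ctrl.move_l(p-.06*u+[0,0,.13],vel=.15)
P=wparams(); im=ctrl.read_camera("wrist"); cv2.imwrite("pics/w2.png",im); np.save("w2.npy",P["pose"]); print(ctrl.current_t())
E
```

```text
True [0.458  0.1112 0.0211] [-0.2286 -4.4898  4.2574] past -0.007845920406026255
15.1417
```

View pics/w2.png

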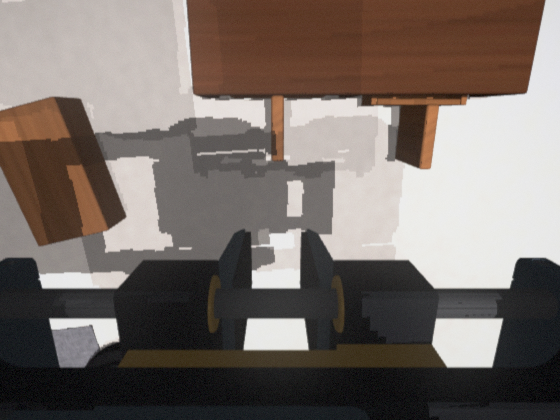

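The wrist view shows only our fin standing out of the left bay, from (277,96) to (277,161). The shelf's front corners are at (194,94) and (527,93). tray2's fin ends at (425,168), standing a bit further out. I put numbers on this.

```bash
python3 - <<'E'
from h import *
P={**ctrl.camera_params("wrist"),"pose":np.load("w2.npy")}
C=cast(P,[(194,94),(527,93)],.062)[:,:2]; F=cast(P,[(278,161),(278,98)],.06)[:,:2]; F2=cast(P,[(425,168)],.06)[:,:2]
v=C[0]-C[1]; print("front len",np.linalg.norm(v),C); v/=np.linalg.norm(v); u=np.array([v[1],-v[0]]); 
if u[1]<0:u=-u
c=C.mean(0)+.085*u; print("shelf c",c,"ang",np.arctan2(u[0],u[1]))
for n,p in(("end",F[0]),("inner",F[1]),("t2",F2[0])): print(n,(p-c)@u,(p-c)@v)
print("tray x",(F[0]-c)@u+.125, "ang fin",np.arctan2(*(F[1]-F[0])))
E
```

```text
front len 0.2472365447082781 [[0.3972 0.1485]
 [0.644  0.1339]]
shelf c [0.5256 0.2261] ang 0.05910152151878774
end -0.13531196244531912 0.06111027248516385
inner -0.08792445304270115 0.0610815771250325
t2 -0.14115657656028419 -0.05597000015495991
tray x -0.010311962445319123 ang fin 0.059707068359836975
```

The tray is at shelf x = −0.010 and y = +0.061, with an angle error under 0.1°. That is inside tolerance and hard against a stop. Last check: retreat further, compare tray2 and the cup with the first pictures, then hand in.

```bash
python3 - <<'E'
from h import *
p=ctrl.current_tool_pos(); ctrl.move_l(p+[0,-.25,.06],vel=.15)
for n,bs in(("top",[(196,225,224,246),(225,132,260,166)]),("side",[(208,150,258,188),(312,145,350,185)])):
    a=cv2.imread(f"pics/{n}0.png"); b=ctrl.read_camera(n)
    cv2.imwrite(f"pics/{n}9.png",b)
    for x,y,X,Y in bs:
        g,h=[cv2.cvtColor(i[y:Y,x:X],6).astype(np.float32) for i in(a,b)]
        print(n,cv2.phaseCorrelate(g,h),np.abs(g-h).mean())
print(ctrl.current_t(),ctrl.current_contact_force())
t,s=[cv2.imread(f"pics/{n}9.png") for n in("top","side")]
cv2.imwrite("pics/fin.png",np.hstack([cv2.resize(t[120:330,90:300],(400,400)),cv2.resize(s[70:230,130:290],(400,400))]))
E
```

```text
top ((-0.038118087543386636, -0.00406743691609357), 1.0101506385538312) 7.3299317
top ((0.04585445784534414, -0.0719137984698861), 0.9896824646879125) 6.802521
side ((6.258472300440218, -18.910395353843732), -0.061485005855560305) 39.93737
side ((0.036931342769278785, 0.003250313360869228), 0.9987616389989853) 17.942104
17.1 [-0.4525 -0.2253  0.864 ]
```

View pics/fin.png

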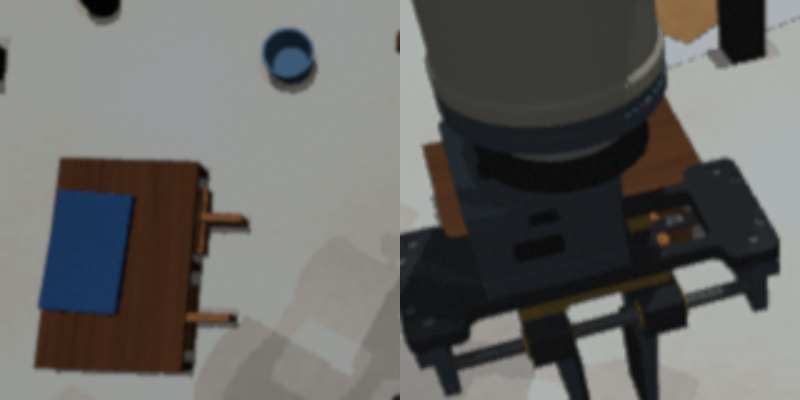

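The top view shows both fins standing out side by side, ours at (212,318) and tray2's at (222,220), with the cup upright at (288,55). tray2 and the cup have shifted by less than 0.1 px since the start. In the side view the arm hides the shelf.

```bash
python3 -c "
from bench import ctrl
ctrl.sleep(.3); ctrl.sign_off()"
```

```text
the job is handed in; nothing more can be done
```

The tray is in the empty bay, handle outwards, and I handed the job in at about 17.4 s of the 51 s allowed. I gripped its fin, slid it along the table into the bay until it stopped, then let go and moved the arm clear.

- **Tray position:** the wrist camera put it at x ≈ −0.010 m and y ≈ +0.061 m in the shelf frame, in line to under 0.1°, which is inside the limits. I judged that it lay flat on the table from the slide and the views; I did not measure its height.
- **tray2 and cup:** in the top view both had moved less than 0.1 pixel since the start, and the cup was upright.
- **Where it stopped:** two guarded pushes (8 N and 15 N) stopped at the same spot, about 5 mm short of the −0.005 m expected against the back board. The front edge is therefore about flush with the shelf's front, with a measuring error of a few millimetres.
- **Check that failed:** in the last side picture the arm hid tray2, so its comparison there meant nothing. For tray2 I relied on the top view.

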